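# Park the paste pot along the fence and clip the bay shut

### The job

Push the blue-lidded paste pot sideways against the face of the long green metal fence while it is still near the fence's open end, then push it along the fence, keeping it against the fence all the way, under the clear hood until it meets the end stop; it stays standing on the bench throughout, never lifted or tipped. Then take the orange panel by its black tab out of its stand and press it upright into the two spring-clip slots at the bay's mouth, down past the clips until it stands fully home on the bench. Leave the small white jar, the round tin and the red-capped bottle where they are.

Things in the scene. Friction and masses are not known exactly. Their poses are not given: they have to be found in the camera images.
- dock: Fixed green metal dock on the bench. z up; y along the fence toward its open end; x from the working side (x < 0) through the fence. Origin on the bench in the fence's working face. Fence x 0 to 8, y -158 to 160 mm, 50 mm high, broken only by a 9 mm slot at y -75. Bay at its -y end: 76 mm wide (x -76 to 0), side wall 8 mm thick, 62 mm high.
- bay_end (a point): Middle of the bay's end-stop face, on the bench: dock x -38, y -150 mm. A clear hood (underside 62 mm, top 66 mm above the bench) covers the bay from the stop to 57 mm in front of it. The pot home against the stop has its centre about 33 mm from this face, i.e. dock y -117, x -33 to -43 mm.
- mouth (a point): Middle of the bay mouth, on the bench: dock x -38, y -75 mm. On either side stands a post with a flared slot down to the bench, 9 mm wide in dock y; the posts reach from dock y -86 to -64, x 0 to 16 and x -92 to -76, 81 mm high. On the side away from the fence a lip 50 mm high flares outward to dock y -34, x -90 mm.
- slot (a point): Same point as mouth: where the panel's origin must come to stand, its width along dock x. Sprung wires in the slots (about 8 N sideways each, bump 42 mm up) bear from when its underside is about 55 mm up; pressing past them takes 5 to 12 N, then they spring into its side notches and it goes down to the bench. Play 1.5 mm along dock y, 2 mm along x.
- pot: Loose round paste pot with a cream body (64 mm diameter, 36 mm high) and a blue lid (66 mm diameter, to 56 mm high), 0.06 to 0.13 kg, standing on the bench near the open end of the fence, off its face. Origin: centre of the underside, z up.
- panel: Loose orange plate, 86 mm wide (its x), 6 mm thick (its y), 64 mm high, side edges notched; on top a black tab 44 mm wide (x), 12 mm thick (y), 60 to 108 mm above the underside. 0.12 kg. Origin: centre of the underside, z up. Grip the tab across its thickness about 95 mm above the underside, so the fingertips stay above hood and posts. Either way round fits.
- stand: Fixed dark steel stand, 140 mm (x) by 46 mm (y), in which the panel stands upright in a slot, its underside 6 mm above the bench; cheeks reach 30 mm high. Lift the panel straight up by more than 30 mm to clear it. Origin: centre of the underside.
- jar: Bystander: small white lidded glass jar, 53 mm diameter, 50 mm high, loose; origin centre of underside.
- tin: Bystander: flat round silver tin, 63 mm diameter, 20 mm high, loose; origin centre of underside.
- bottle: Bystander: small bottle with a red cap, 27 mm diameter, 58 mm high, loose, behind the fence; origin centre of underside.

How it is judged:
By the outcome, as a careful person would: the job done as asked, in the order asked, and still so for the second after the job is handed in, with the robot touching nothing.
It also fails if it takes over 69 s, if anything falls off the work surface, if the arm or the gripper's body presses on something with over 40 N, if the wrist force passes 120 N, or if a joint passes its speed limit or range.

### The arm

A 6-joint arm with a two-finger parallel gripper is mounted at the origin on a cart in front of the work surface, level with it; the furniture and walls round the work are solid. World frame = base frame: x ahead of the robot, y to its left, z up, the work surface at z = 0. Lengths are in m, angles in rad, forces in N, time in s.
With the tool pointing down it reaches from about 0.375 to 0.925 m from the base axis. Payload 5.7 kg.
Tool frame: the origin (TCP) lies between the finger pads; the fingertips stand 17 mm ahead of it and the grasp point (between the pads) lies 2 mm behind it (robot.tips_ahead is the distance from the TCP to the fingertips, in m); z points along the fingers, y is the line along which they close (so a half turn about z gives the same grasp; the last joint's range is limited). The gripper opens to 88 mm and grips with 3 to 60 N. Pads are 20 mm wide; open, the fingers measure 115 mm over their backs; the gripper's body (75 mm by 178 mm) begins 61 mm behind the grasp point.
Start: joints at [-1.325, 0.359, 1.51, -0, 1.272, -0.115], TCP at [0.212, -0.561, 0.24] pointing down, gripper open.
Joint ranges: [-2.97, 2.97], [-1.01, 2.36], [0.21, 2.38], [-0.96, 4.11], [0.2, 2.71], [-2.98, 2.98]. Speed limits (rad/s): [2.39, 2.39, 3.14, 3.14, 3.14, 3.14].

### API

Orientations are given as a unit quaternion [x, y, z, w].
In Python, from plant import robot gives the robot as it stands.
- The arm moves only by the tool carry_out, never from a script. Its argument "moves" is a list of rows, each a list of 7 numbers: the shift along the tool's x, y, z in mm, then the turn, a rotation vector about the tool's x, y, z in degrees, then the finger opening in mm, from 0 to 87.8. A call has 1 to 8 rows; each row is the pose to reach, as a shift and turn from the pose commanded when the call began, along the tool's axes at that moment; what a row does not reach only later rows make up. A row lasts 1/12 s, in which the tool goes at most 41.7 mm and 7.16 degrees, less where a joint would pass 70% of its speed; a pose out of reach is approached as far as the arm can. A call with a gripper value outside its range is refused whole. The fingers move at their own pace and stop on an object; "newtons" is the grip in N (left out, the last holds). Time passes only in rows, so rows that repeat a pose let the fingers close. It gives the time, the measured TCP pose, the force, the opening and the grip force at its end, in the units of the state.
- robot.observe(): the state, without advancing time (a new reading comes with each control period).
- robot.snapshot(name): name is "scene" or "top" or "wrist"; returns the picture (384x512x3 uint8, red, green, blue); there is no depth.
- robot.camera_info(name): a dict with "fx", "fy", "cx", "cy" (pixels), "R" (3x3) and "t" (3): a world point X has camera coordinates R X + t; the wrist camera has in their place "T_tool_cam" (4x4, takes a point from camera to tool coordinates, whose origin is the TCP and whose axes are the flange's). Camera axes: x right, y down, z forward; pixel columns grow to the right and rows downward; lengths in m; the calibration is good to about 2 mm. A picture is of the moment at which its call begins: read the wrist's pose just before it. camera_info takes no time and is no camera call.
- robot.close_job(): hands the job in; it is judged then, once.
Trained networks look in the newest picture that a camera, given by its name, has taken for a name from the list of things; names that differ only in an ending like _2 or _b are one class to them, and where a whole thing is asked for, a point or a joint stands for the part that bears it (a point fixed in the world has none). Each returns a list of dicts, best first, with "p" (0 to 1); they miss things now and then, are a little off and sometimes report something else, mostly with a low value. They report only what shows in the picture. A call takes as long as a camera call.
- robot.find_in(thing, camera): "extent" ([left, top, right, bottom] in pixels, round what is visible of it).
- robot.outline_of(thing, camera): "mask" (384x512 bool, what is visible of it) and "extent" ([left, top, right, bottom] in pixels, round what is visible of it).
The state is a dict: "clock": time; "q": joint angles; "joint_velocities": joint speeds; "tau": joint torques, N m; "position": TCP position; "tool_rot": TCP orientation; "contact_force": force on the tool from outside, world axes, zero at the start; "torque": the same for the moment, N m; "gripper_width": finger opening in m; "grip_force": force on a finger pad.
Only numpy, scipy, OpenCV 4.12 (cv2) and the standard library are available. Lean on these libraries where they do the work, as an engineer would, in place of code of your own. Each camera call takes 0.05 s, during which the arm holds its last target. There are 200 camera calls.

## Working session

There is one attempt and no reset: what is moved stays moved. The work goes in short steps, Python scripts to look and compute and a tool call to move; the robot and the scene stay as the last step left them, time stands still between calls to the robot, and variables do not carry over. Pictures are saved under pics/ and viewed, at most 10 in all, crops included, and the job is handed in when it is done.

Besides the shell and the picture viewer there is one more tool, called after ">>>" in YAML: its name, and indented under it one key for each argument. carry_out: Moves the arm, as the interface text tells. Its arguments: {"type":"object","properties":{"moves":{"type":"array","items":{"type":"array","items":{"type":"number"}}},"newtons":{"type":"number"}},"required":["moves"]}

```bash
mkdir -p pics; ls; python3 - <<'E'
from plant import robot
import cv2,numpy as np
np.set_printoptions(precision=4,suppress=True)
o=robot.observe();print(o)
for c in("scene","top"):
    im=robot.snapshot(c);cv2.imwrite(f"pics/{c}0.png",im[:,:,::-1])
    print(c,robot.camera_info(c))
    for t in("dock","pot","panel","stand","jar","tin","bottle"):
        print(t,[(np.round(d["extent"]),round(d["p"],2)) for d in robot.find_in(t,c)[:2]])
print(robot.camera_info("wrist"))
a=[cv2.imread(f"pics/{c}0.png") for c in("scene","top")]
cv2.imwrite("pics/top_big.png",cv2.resize(a[1],(800,600)));cv2.imwrite("pics/scene_big.png",cv2.resize(a[0],(800,600)))
E
```

```text
pics
{'clock': 0.0, 'q': array([-1.3251,  0.3595,  1.5114, -0.    ,  1.2725, -0.1151]), 'joint_velocities': array([-0.0003, -0.0006,  0.001 ,  0.0011,  0.0002, -0.0012]), 'tau': array([ -0.    , -51.5384, -27.0722,   0.0674,   0.035 ,  -0.0001]), 'position': array([ 0.2117, -0.5607,  0.2388]), 'tool_rot': array([ 0.9838,  0.1794, -0.0001, -0.0009]), 'contact_force': array([-0.1651,  0.1367, -0.1401]), 'torque': array([0.0425, 0.0524, 0.0737]), 'grip_force': 0.0, 'gripper_width': 0.08818763672954145}
scene {'fx': 431.3144494853948, 'fy': 431.3144494853948, 'cx': 253.6512006599181, 'cy': 189.90548250843608, 'R': array([[-0.8223, -0.5684,  0.0274],
       [-0.248 ,  0.3145, -0.9163],
       [ 0.5122, -0.7603, -0.3996]]), 't': array([0.4892, 0.1339, 0.9326])}
dock [(array([181., 166., 289., 230.]), 0.82)]
pot [(array([207., 201., 234., 238.]), 0.87)]
panel [(array([176., 164., 286., 233.]), 0.19)]
stand [(array([305., 163., 346., 183.]), 0.61)]
jar [(array([306., 193., 323., 212.]), 0.62)]
tin [(array([180., 242., 213., 262.]), 0.92)]
bottle [(array([216., 170., 224., 184.]), 0.5), (arra
[... 226 characters left out ...]
  [ 0.1541, -0.0022, -0.988 ]]), 't': array([0.1156, 0.5136, 1.367 ])}
dock [(array([187., 169., 294., 211.]), 0.73)]
pot [(array([192., 189., 216., 210.]), 0.76)]
panel [(array([363., 197., 377., 224.]), 0.67)]
stand [(array([356., 190., 377., 235.]), 0.96)]
jar [(array([274., 232., 294., 250.]), 0.68)]
tin [(array([154., 200., 179., 220.]), 0.63)]
bottle [(array([264., 147., 274., 156.]), 0.54)]
{'fx': 284.02655756362054, 'fy': 284.02655756362054, 'cx': 254.8359891345329, 'cy': 187.65258538795518, 'T_tool_cam': array([[ 0.0002, -0.9553, -0.2958,  0.0818],
       [ 1.    ,  0.0003, -0.0004,  0.001 ],
       [ 0.0005, -0.2958,  0.9553, -0.1446],
       [ 0.    ,  0.    ,  0.    ,  1.    ]])}
```

View pics/top_big.png

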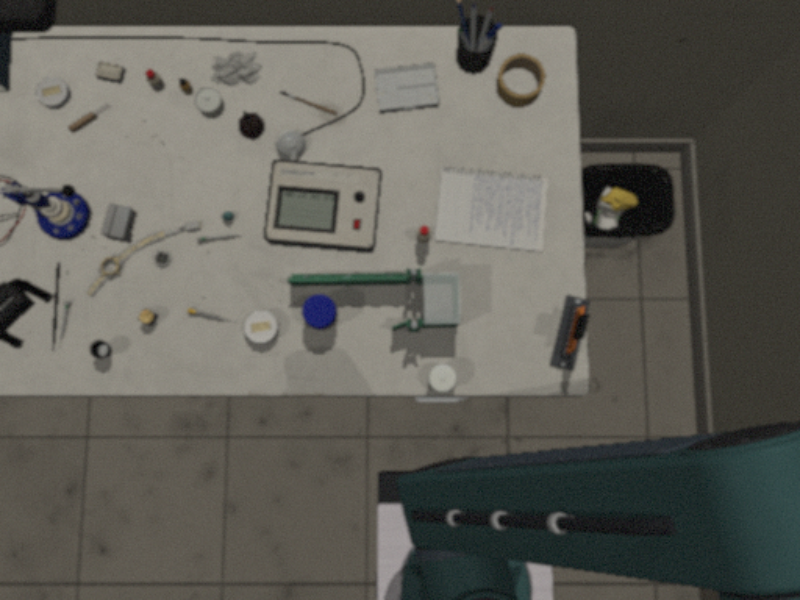

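View pics/scene_big.png

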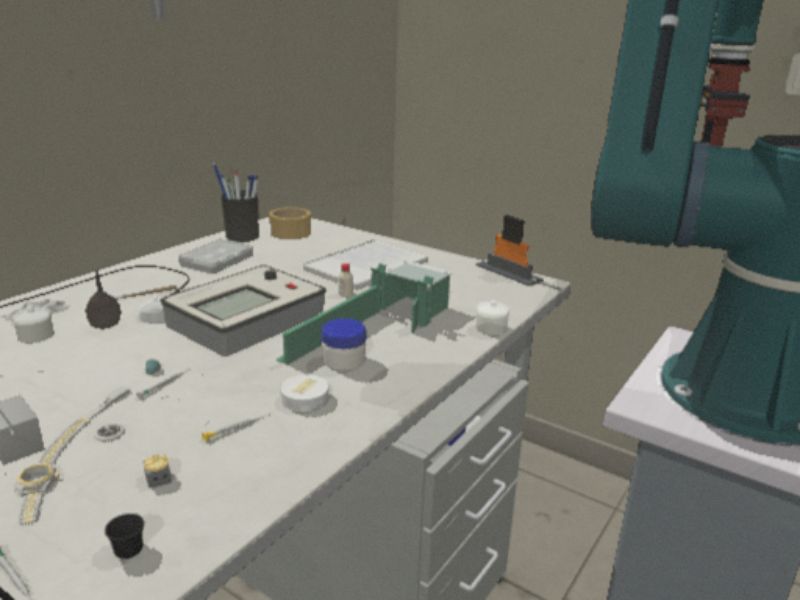

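The top view has world x pointing up and world y pointing left. In the 800x600 picture, the fence runs from (290,279) to (420,279), and the bay and hood are at (440,300). The blue pot is at (320,311), the tin at (261,327), the jar at (442,378), the bottle at (424,231), and the stand with the panel at (570,333). The scene view agrees.

```bash
cat > h.py <<'E'
from plant import robot
import numpy as np, cv2
from scipy.spatial.transform import Rotation as Ro
np.set_printoptions(precision=4,suppress=True)
def cam(c):
    i=robot.camera_info(c);K=np.array([[i["fx"],0,i["cx"]],[0,i["fy"],i["cy"]],[0,0,1]])
    if "R" in i: return K,np.array(i["R"]),np.array(i["t"])
    o=robot.observe();T=np.eye(4);T[:3,:3]=Ro.from_quat(o["tool_rot"]).as_matrix();T[:3,3]=o["position"]
    W=np.linalg.inv(T@i["T_tool_cam"]);return K,W[:3,:3],W[:3,3]
def back(C,uv,z):
    K,R,t=C;d=R.T@np.linalg.inv(K)@np.array([uv[0],uv[1],1.]);c=-R.T@t
    return c+d*(z-c[2])/d[2]
def proj(C,X):
    K,R,t=C;p=(K@(R@np.atleast_2d(X).T+t[:,None])).T;return p[:,:2]/p[:,2:]
def shift(target):  # world target -> tool shift mm
    o=robot.observe();return Ro.from_quat(o["tool_rot"]).inv().apply(np.array(target)-o["position"])*1e3
def state():
    o=robot.observe();print("t",round(o["clock"],2),"p",o["position"],"q",o["q"],"yaw",np.degrees(np.arctan2(*Ro.from_quat(o["tool_rot"]).as_matrix()[[1,0],0])),"F",o["contact_force"],"w",o["gripper_width"],"g",o["grip_force"])
E
python3 - <<'E'
from h import *
C=cam("top");robot.snapshot("top")
for n,z in dict(pot=.05,tin=.02,jar=.05,bottle=.05,stand=.03,panel=.09).items():
    e=robot.find_in(n,"top")[0]["extent"];print(n,back(C,((e[0]+e[2])/2,(e[1]+e[3])/2),z))
s=.64
for n,u,z in [("fence open",(290,279),.05),("fence post",(420,277),.08),("pan a",(562,368),.03),("pan b",(583,300),.03)]: print(n,back(C,np.array(u)*s,z))
E
```

```text
pot [0.501  0.2594 0.05  ]
tin [0.4731 0.3785 0.02  ]
jar [0.3816 0.0396 0.05  ]
bottle [0.6437 0.0713 0.05  ]
stand [ 0.4641 -0.2096  0.03  ]
panel [ 0.4639 -0.2004  0.09  ]
fence open [0.5619 0.3214 0.05  ]
fence post [0.5601 0.0798 0.08  ]
pan a [ 0.3978 -0.185   0.03  ]
pan b [ 0.5259 -0.2288  0.03  ]
```

>>> carry_out:
  moves:
    - [370,-247,-10,0,0,20,87]
    - [370,-247,-10,0,0,20,87]
    - [370,-247,-10,0,0,20,87]
    - [370,-247,-10,0,0,20,87]
    - [370,-247,-10,0,0,20,87]
    - [370,-247,-10,0,0,20,87]
    - [370,-247,-10,0,0,20,0]
    - [370,-247,-10,0,0,20,0]

```text
clock: 1.82
position: [0.4064, -0.289, 0.2474]
tool_rot: [1.0, 0.006, 0.0, 0.0]
contact_force: [0.3, -0.4, 1.0]
gripper_width: 0.077
grip_force: 0.0
```

```bash
python3 - <<'E'
from h import *
state();C=cam("wrist");im=robot.snapshot("wrist");cv2.imwrite("pics/w1.png",im[:,:,::-1])
np.savez("w1.npz",K=C[0],R=C[1],t=C[2])
for n in("stand","panel"):
    m=robot.outline_of(n,"wrist")[0];print(n,m["p"],m["extent"],cv2.minAreaRect(np.argwhere(m["mask"])[:,::-1].astype(np.float32)))
E
```

```text
t 1.82 p [ 0.4064 -0.289   0.2474] q [-0.7569  0.2046  1.7135  0.0001  1.2229  0.8024] yaw 0.6529057202270955 F [ 0.2648 -0.4137  1.0093] w 0.0769525604385896 g 0.0
stand 0.94 [168.4, 55.0, 222.3, 166.6] ((193.50704956054688, 110.39543914794922), (37.9732780456543, 109.41401672363281), 11.9761323928833)
panel 0.74 [160.2, 74.0, 201.6, 156.2] ((177.61477661132812, 113.9605941772461), (28.24020767211914, 76.7500991821289), 12.011478424072266)
```

View pics/w1.png

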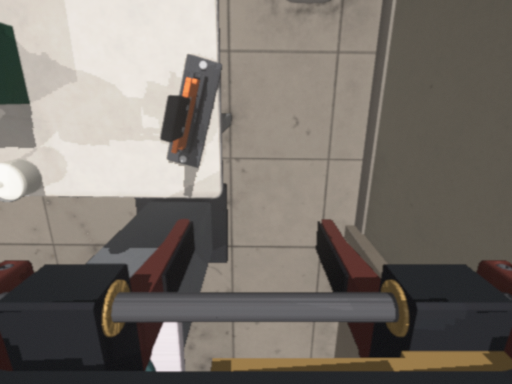

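>>> carry_out:
  moves:
    - [125,-435,0,0,0,0,0]
    - [125,-435,0,0,0,0,0]
    - [125,-435,0,0,0,0,0]
    - [125,-435,0,0,0,0,0]
    - [125,-435,0,0,0,0,0]
    - [125,-435,0,0,0,0,0]
    - [125,-435,0,0,0,0,0]
    - [125,-435,0,0,0,0,0]

```text
clock: 2.63
position: [0.4943, 0.031, 0.2473]
tool_rot: [1.0, 0.005, 0.0, 0.0]
contact_force: [0.8, 0.5, 0.3]
gripper_width: 0.0116
grip_force: 0.0
```

The wrist view shows the stand centred near (194,110), with the panel's black tab at (175,118) and its long axis tilted about 12° from image vertical. I'll go on to the dock view.

>>> carry_out:
  moves:
    - [30,-119,0,0,0,0,0]
    - [30,-119,0,0,0,0,0]
    - [30,-119,0,0,0,0,0]
    - [30,-119,0,0,0,0,0]

```text
clock: 2.97
position: [0.5246, 0.1547, 0.2473]
tool_rot: [1.0, 0.007, 0.001, -0.001]
contact_force: [-0.1, -0.8, 0.6]
gripper_width: 0.0003
grip_force: 0.0
```

```bash
python3 - <<'E'
from h import *
state();C=cam("wrist");im=robot.snapshot("wrist");cv2.imwrite("pics/w2.png",im[:,:,::-1])
np.savez("w2.npz",K=C[0],R=C[1],t=C[2])
for n,z in dict(dock=.05,pot=.056,tin=.02,jar=.05,bottle=.058).items():
    for m in robot.outline_of(n,"wrist")[:1]: 
        e=m["extent"];np.save(n+"_m.npy",m["mask"]);print(n,m["p"],e,back(C,((e[0]+e[2])/2,(e[1]+e[3])/2),z))
cv2.imwrite("pics/w2b.png",cv2.resize(im[:300,:,::-1],None,fx=1.56,fy=1.56,interpolation=cv2.INTER_CUBIC))
# panel from w1
D=np.load("w1.npz");D=(D["K"],D["R"],D["t"]);b=cv2.imread("pics/w1.png")
E
```

```text
t 2.97 p [0.5246 0.1547 0.2473] q [0.1587 0.274  1.6175 0.0027 1.2474 1.7138] yaw 0.8487247593162061 F [-0.1496 -0.7547  0.6041] w 0.0002935713047358448 g 0.0
dock 0.79 [111.6, 112.4, 385.2, 220.6] [0.5284 0.1625 0.05  ]
pot 0.55 [141.6, 154.3, 197.7, 211.7] [0.5075 0.2593 0.056 ]
tin 0.91 [65.7, 170.4, 119.6, 215.6] [0.4808 0.378  0.02  ]
jar 0.72 [310.8, 241.8, 356.9, 274.8] [0.4023 0.045  0.05  ]
bottle 0.92 [310.8, 43.6, 342.4, 67.8] [0.6535 0.0792 0.058 ]
```

View pics/w2b.png

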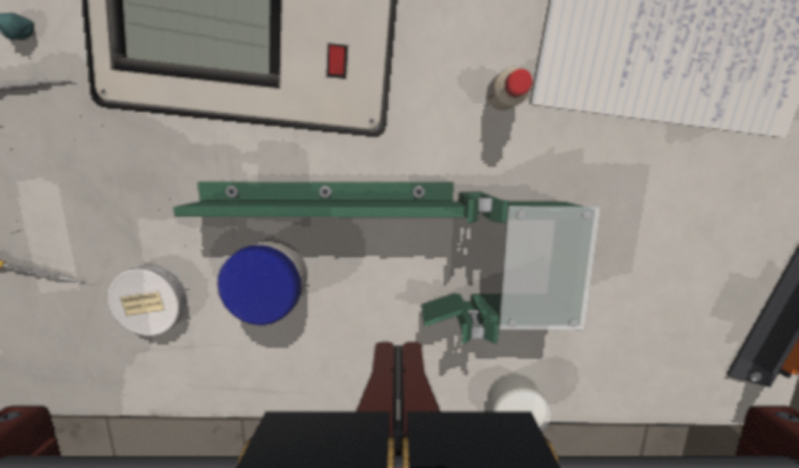

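The wrist view shows the fence's working top edge from (175,216) to (465,217), the pot at (260,285) and the tin at (145,303). It also shows the hood at (507–597, 206–328), the slots near (485,205) and (475,330), the jar at (520,405) and the bottle at (517,83). I'll fit the dock and the panel by overlay.

```bash
cat >> h.py <<'E'
def ld(f): D=np.load(f);return D["K"],D["R"],D["t"]
def frame(o,yaw,P):
    P=np.atleast_2d(P)/1e3;c,s=np.cos(yaw),np.sin(yaw)
    return np.c_[o[0]+c*P[:,0]-s*P[:,1],o[1]+s*P[:,0]+c*P[:,1],P[:,2]]
def boxes(img,C,o,yaw,bl,k,off,col):
    for x0,x1,y0,y1,z in bl:
        p=proj(C,frame(o,yaw,[[x0,y0,z],[x1,y0,z],[x1,y1,z],[x0,y1,z]]))
        cv2.polylines(img,[np.int32(((p-off+.5)*k-.5)*16)],True,col,1,cv2.LINE_AA,4)
DOCK=[(0,8,-158,160,50),(0,16,-86,-64,81),(-92,-76,-86,-64,81),(-76,0,-150,-93,66)]
E
python3 - <<'E'
from h import *
C=ld("w2.npz");k=1.5625
q=lambda u,z:back(C,(np.array(u)+.5)/k-.5,z)
A=q((176,216.5),.05);B=q((455,216.5),.05);print(A,B)
yaw=np.arctan2(*(-(B-A)[[0,1]]*[ -1,1]));print("yaw",yaw)
d=(A-B)[:2];yaw=np.arctan2(-d[0],d[1]);c,s=np.cos(yaw),np.sin(yaw)
o=A[:2]-.16*np.array([-s,c]);print(o,yaw)
im=cv2.imread("pics/w2.png");off=np.array([90,95]);k=2.7
v=cv2.resize(im[95:255,90:386],None,fx=k,fy=k,interpolation=cv2.INTER_CUBIC)
boxes(v,C,o,yaw,DOCK,k,off,(0,255,255))
# panel guess
D=ld("w1.npz");b=cv2.imread("pics/w1.png");off=np.array([140,40])
w=cv2.resize(b[40:180,140:240],None,fx=3.2,fy=3.2,interpolation=cv2.INTER_CUBIC)
# stand corners from dark mask: minAreaRect centre
for u in [(193.5,110.4)]: print("stand c",back(D,u,.02))
so=back(D,(193.5,110.4),.02)[:2]
boxes(w,D,so,np.radians(-17),[(-70,70,-23,23,0),(-43,43,-3,3,70),(-22,22,-6,6,114)],3.2,off,(0,255,255))
out=np.zeros((600,800,3),np.uint8);v=v[:,:800][:600]
cv2.imwrite("pics/fit1.png",v);cv2.imwrite("pics/fit2.png",w);print(v.shape,w.shape)
E
```

```text
[0.5603 0.3256 0.05  ] [0.5636 0.1118 0.05  ]
yaw 0.015422765177694048
[0.5628 0.1657] 0.015422765177694048
stand c [ 0.4747 -0.2115  0.02  ]
(432, 799, 3) (448, 320, 3)
```

View pics/fit1.png

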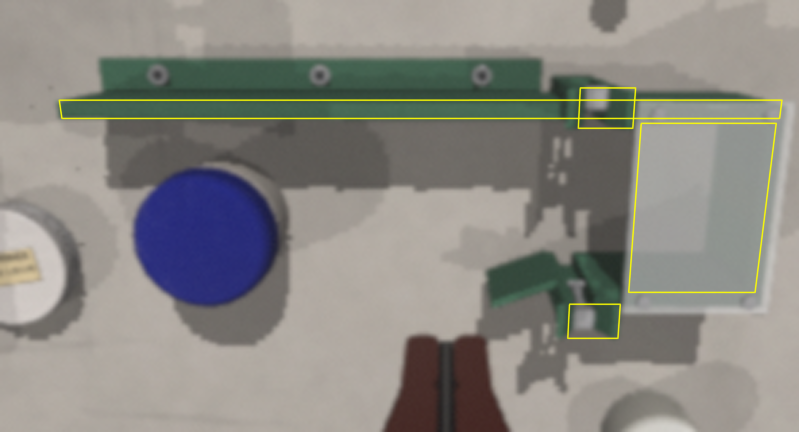

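View pics/fit2.png

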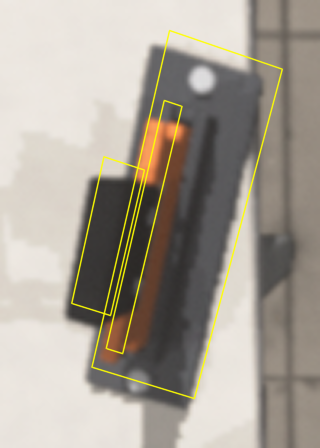

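>>> carry_out:
  moves:
    - [-42,-55,0,0,0,0,0]
    - [-83,-109,0,0,0,0,0]
    - [-83,-109,20,0,0,0,0]
    - [-83,-109,80,0,0,0,0]
    - [-83,-109,130,0,0,0,0]
    - [-83,-109,165,0,0,0,0]
    - [-83,-109,192,0,0,0,0]
    - [-83,-109,202,0,0,0,0]

```text
clock: 3.93
position: [0.4361, 0.2558, 0.0419]
tool_rot: [1.0, 0.005, -0.002, 0.001]
contact_force: [-0.4, 0.4, -0.1]
gripper_width: 0.0005
grip_force: 0.0
```

```bash
python3 - <<'E'
from h import *
state();C=ld("w2.npz");im=cv2.imread("pics/w2.png");h=cv2.cvtColor(im,cv2.COLOR_BGR2HSV)
m=((h[...,0]>105)&(h[...,0]<135)&(h[...,1]>150)).astype(np.uint8);m[:,:120]=0;m[:,230:]=0
c=max(cv2.findContours(m,0,1)[0],key=cv2.contourArea);u,r=cv2.minEnclosingCircle(c);print(u,r,back(C,u,.054))
p=back(C,u,.054);a=.0154;d=p[:2]-[.5628,.1657];print("dock",d@[np.cos(a),np.sin(a)],d@[-np.sin(a),np.cos(a)])
E
```

```text
t 3.93 p [0.4361 0.2558 0.0419] q [ 0.3939  0.5013  1.902  -0.0002  0.7428  1.9548] yaw 0.5777910412872915 F [-0.3968  0.3791 -0.1339] w 0.00047557450067317944 g 0.0
(165.28651428222656, 181.8932647705078) 24.77466583251953 [0.5082 0.2652 0.054 ]
dock -0.05304318059607319 0.10032128636386009
```

>>> carry_out:
  moves:
    - [0,-3,0,0,0,0,0]
    - [0,-3,0,0,0,0,0]
    - [8,-3,0,0,0,0,0]
    - [16,-3,0,0,0,0,0]
    - [24,-3,0,0,0,0,0]

```text
clock: 4.35
position: [0.4649, 0.2618, 0.0473]
tool_rot: [1.0, 0.006, 0.002, -0.001]
contact_force: [-0.6, 0.9, 0.4]
gripper_width: 0.0007
grip_force: 0.4
```

>>> carry_out:
  moves:
    - [5,0,0,0,0,0,0]
    - [10,0,0,0,0,0,0]
    - [14,0,0,0,0,0,0]
    - [18,0,0,0,0,0,0]
    - [21,0,0,0,0,0,0]

```text
clock: 4.77
position: [0.4834, 0.2616, 0.0452]
tool_rot: [1.0, 0.006, -0.0, -0.0]
contact_force: [-1.2, 0.1, 1.4]
gripper_width: 0.0007
grip_force: 0.6
```

```bash
python3 - <<'E'
from h import *
state();C=cam("wrist");im=robot.snapshot("wrist");cv2.imwrite("pics/w3.png",im[:,:,::-1])
h=cv2.cvtColor(im,cv2.COLOR_RGB2HSV)
m=((h[...,0]>105)&(h[...,0]<135)&(h[...,1]>150)).astype(np.uint8)
c=max(cv2.findContours(m,0,1)[0],key=cv2.contourArea);u,r=cv2.minEnclosingCircle(c);p=back(C,u,.054);print(u,r,p)
a=.0154;d=p[:2]-[.5628,.1657];print("dock",d@[np.cos(a),np.sin(a)],d@[-np.sin(a),np.cos(a)])
E
```

```text
t 4.77 p [0.4834 0.2616 0.0452] q [0.3702 0.536  1.8046 0.0001 0.8012 1.9292] yaw 0.6741226561453627 F [-1.2235  0.1161  1.4058] w 0.0006952847411249731 g 0.639321986673167
(240.67041015625, 173.81858825683594) 61.627532958984375 [0.5305 0.2683 0.054 ]
dock -0.03072678620200478 0.10309119120174627
```

View pics/w3.png

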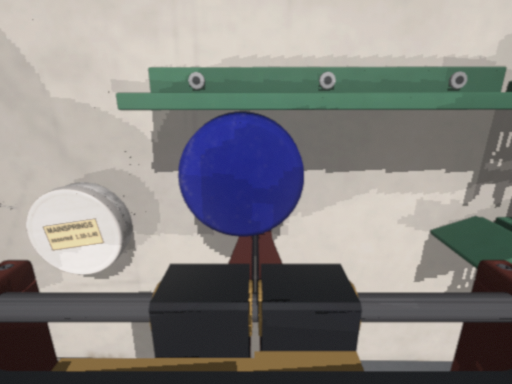

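The lid is at (241,174), radius 62 px, and its upper rim at row 112 is a few pixels short of the fence's face edge at row 108. I'll push a few mm more until there is contact force.

>>> carry_out:
  moves:
    - [2,0,0,0,0,0,0]
    - [4,0,0,0,0,0,0]
    - [5,0,0,0,0,0,0]
    - [5,0,0,0,0,0,0]

```text
clock: 5.15
position: [0.4857, 0.2613, 0.0448]
tool_rot: [1.0, 0.006, -0.002, 0.0]
contact_force: [-5.8, 0.9, 5.1]
gripper_width: 0.0002
grip_force: 3.0
```

```bash
cat >> h.py <<'E'
def pot(o=(.5628,.1657),a=.0154,show=None):
    C=cam("wrist");im=robot.snapshot("wrist")
    if show: cv2.imwrite(show,im[:,:,::-1])
    h=cv2.cvtColor(im,cv2.COLOR_RGB2HSV)
    m=((h[...,0]>105)&(h[...,0]<135)&(h[...,1]>150)).astype(np.uint8)
    c=max(cv2.findContours(m,0,1)[0],key=cv2.contourArea);u,r=cv2.minEnclosingCircle(c);p=back(C,u,.055)
    d=p[:2]-o;print("pot px",u,r,p,"dock",d@[np.cos(a),np.sin(a)],d@[-np.sin(a),np.cos(a)]);return C,im
E
python3 - <<'E'
from h import *
state();C,im=pot(show="pics/w4.png")
h=cv2.cvtColor(im,cv2.COLOR_RGB2HSV)
g=((h[...,0]>65)&(h[...,0]<95)&(h[...,1]>90))
for col in (130,160,200,300,350,400,450):
    r=np.where(g[:150,col])[0];print(col,r.min(),r.max(),back(C,(col,r.max()+.5),.05))
c=np.where(g[98:106].all(0))[0];print("open end",c.min(),back(C,(c.min()-.5,102),.05))
E
```

```text
t 5.15 p [0.4857 0.2613 0.0448] q [0.3678 0.54   1.797  0.0013 0.8092 1.9261] yaw 0.6663789079450231 F [-5.7586  0.8619  5.1028] w 0.00016315824168537305 g 2.9805619711987674
pot px (240.26666259765625, 174.47879028320312) 61.850685119628906 [0.5329 0.2682 0.055 ] dock -0.028334668246039356 0.10292863639533781Traceback (most recent call last):
  File "<stdin>", line 6, in <module>
    return umr_minimum(a, axis, None, out, keepdims, initial, where)
ValueError: zero-size array to reduction operation minimum which has no identity
```

>>> carry_out:
  moves:
    - [-20,0,0,0,0,0,0]
    - [-35,-20,0,0,0,-6,0]
    - [-35,-50,0,0,0,-12,0]
    - [-25,-67,0,0,0,-18,0]
    - [0,-67,0,0,0,-18,0]
    - [22,-65,0,0,0,-18,0]
    - [22,-65,0,0,0,-18,0]

```text
clock: 5.78
position: [0.5148, 0.3283, 0.0458]
tool_rot: [0.987, 0.162, 0.003, -0.001]
contact_force: [0.7, 0.6, 0.1]
gripper_width: 0.0004
grip_force: 0.0
```

```bash
python3 - <<'E'
from h import *
state();C,im=pot(show="pics/w5.png")
E
```

```text
t 5.78 p [0.5148 0.3283 0.0458] q [ 0.455   0.5935  1.6687 -0.0009  0.8726  1.7003] yaw 18.681942884333537 F [0.6711 0.6114 0.1304] w 0.00038935723637706485 g 0.0
pot px (360.68804931640625, 255.5) 58.79239273071289 [0.5349 0.2738 0.055 ] dock -0.026268998786599426 0.10855990495520582
```

View pics/w5.png

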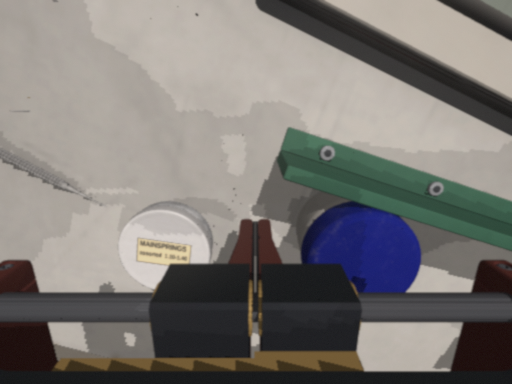

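The lid is at (361,256), against the fence edge, with the closed fingers at (255,225) behind it and clear of the tin. I'll push along the fence.

>>> carry_out:
  moves:
    - [-2.4,7.6,0,0,0,0,0]
    - [-4.3,13.3,0,0,0,0,0]
    - [-6.1,19,0,0,0,0,0]
    - [-8.2,25.7,0,0,0,0,0]
    - [-10.4,32.4,0,0,0,0,0]
    - [-12.8,40,0,0,0,0,0]
    - [-15.3,47.6,0,0,0,0,0]
    - [-17.7,55.2,0,0,0,0,0]

```text
clock: 6.5
position: [0.5099, 0.268, 0.0452]
tool_rot: [0.987, 0.162, -0.0, -0.0]
contact_force: [-2.3, 2.5, -0.3]
gripper_width: 0.0005
grip_force: 1.0
```

```bash
python3 - <<'E'
from h import *
state();C,im=pot(show="pics/w6.png")
E
```

```text
t 6.5 p [0.5099 0.268  0.0452] q [0.3639 0.5622 1.7439 0.0002 0.8361 1.6088] yaw 18.66471392432848 F [-2.2952  2.451  -0.3258] w 0.0005312929384752401 g 1.0149017453659326
pot px (330.8789367675781, 235.55262756347656) 57.897151947021484 [0.536  0.2338 0.055 ] dock -0.02572173313109266 0.06850216408965319
```

>>> carry_out:
  moves:
    - [-1.0,9.7,0,0,0,0,0]
    - [-2.5,20.0,0,0,0,0,0]
    - [-4.5,30.0,0,0,0,0,0]
    - [-6.5,40,0,0,0,0,0]
    - [-9.5,49.5,0,0,0,0,0]
    - [-12.6,59,0,0,0,0,0]
    - [-15.6,68.6,0,0,0,0,0]
    - [-18.7,78.1,0,0,0,0,0]

```text
clock: 7.22
position: [0.5175, 0.1878, 0.0452]
tool_rot: [0.987, 0.162, -0.0, -0.0]
contact_force: [-0.1, 1.0, -0.4]
gripper_width: 0.0005
grip_force: 0.6
```

```bash
python3 - <<'E'
from h import *
state();C,im=pot(show="pics/w7.png")
E
```

```text
t 7.22 p [0.5175 0.1878 0.0452] q [0.2226 0.5369 1.8026 0.0001 0.8022 1.4677] yaw 18.66165335213532 F [-0.0943  0.9918 -0.3587] w 0.0005479285306931719 g 0.5861485074274242
pot px (329.9366760253906, 246.2676239013672) 57.72771072387695 [0.5377 0.1516 0.055 ] dock -0.02531398088970659 -0.01373811675676343
```

View pics/w7.png

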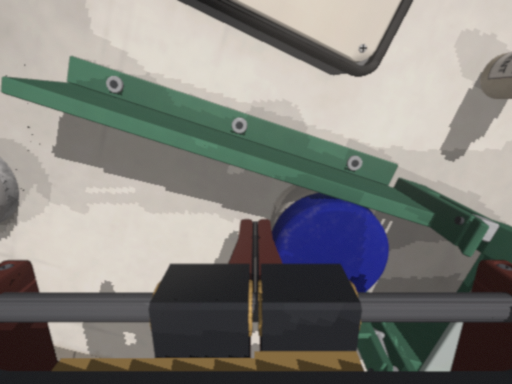

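The lid at (330,246) touches the fence edge, with the fingers behind it and the bay mouth ahead to the lower right. Continuing.

>>> carry_out:
  moves:
    - [-3.0,10.6,0,0,0,0,0]
    - [-6.2,21.1,0,0,0,0,0]
    - [-9.4,31.6,0,0,0,0,0]
    - [-12.6,42.1,0,0,0,0,0]
    - [-15.8,52.6,0,0,0,0,0]
    - [-19.0,63.1,0,0,0,0,0]
    - [-22.2,73.6,0,0,0,0,0]
    - [-25.5,84.1,0,0,0,0,0]

```text
clock: 7.93
position: [0.5204, 0.1, 0.0452]
tool_rot: [0.987, 0.162, 0.0, -0.0]
contact_force: [-0.8, 1.2, -0.5]
gripper_width: 0.0001
grip_force: 0.4
```

```bash
python3 - <<'E'
from h import *
state();C,im=pot(show="pics/w8.png")
cv2.imwrite("pics/w8.png",im[:,:,::-1])
E
```

```text
t 7.93 p [0.5204 0.1    0.0452] q [0.0593 0.517  1.8494 0.0001 0.7752 1.3042] yaw 18.66563176351778 F [-0.7801  1.2139 -0.4716] w 5.951677209572884e-05 g 0.4033815418370068
pot px (302.5, 238.0) 31.10074234008789 [0.5404 0.0793 0.055 ] dock -0.02368634006976977 -0.08606847800867323
```

View pics/w8.png

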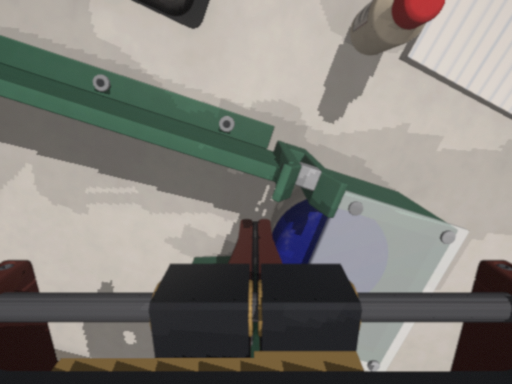

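The pot is partly under the hood, with the exposed lid at (302,238), the fingers at (258,240) and the hood front at about (335,220). I'll go slowly to the stop.

>>> carry_out:
  moves:
    - [-1.2,3.8,0,0,0,0,0]
    - [-2.4,7.6,0,0,0,0,0]
    - [-3.4,10.5,0,0,0,0,0]
    - [-4.0,12.4,0,0,0,0,0]

```text
clock: 8.32
position: [0.5202, 0.0895, 0.0452]
tool_rot: [0.987, 0.161, 0.0, -0.001]
contact_force: [-2.0, 14.5, 1.9]
gripper_width: 0.0003
grip_force: 7.4
```

>>> carry_out:
  moves:
    - [4,-12,0,0,0,0,0]
    - [7.6,-24,0,0,0,0,0]
    - [7.6,-24,-40,0,0,0,0]
    - [7.6,-24,-80,0,0,0,0]
    - [0,-24,-115,0,0,6,0]
    - [-12,-24,-115,0,0,12,0]
    - [-24,-24,-115,0,0,17.8,0]
    - [-24,-24,-115,0,0,17.8,0]

```text
clock: 8.98
position: [0.488, 0.1037, 0.1608]
tool_rot: [1.0, 0.006, -0.0, 0.0]
contact_force: [-0.2, 0.5, -0.7]
gripper_width: 0.0005
grip_force: 0.0
```

>>> carry_out:
  moves:
    - [0,0,0,0,0,0,0]

```text
clock: 9.07
position: [0.4897, 0.1039, 0.1603]
tool_rot: [1.0, 0.01, 0.0, 0.0]
contact_force: [-0.0, 0.2, 0.1]
gripper_width: 0.0005
grip_force: 0.0
```

```bash
python3 - <<'E'
from h import *
state();C=cam("wrist");im=robot.snapshot("wrist");cv2.imwrite("pics/w9.png",im[:,:,::-1]);np.savez("w9.npz",K=C[0],R=C[1],t=C[2])
for n in("dock","pot"):
    for m in robot.outline_of(n,"wrist")[:1]: np.save(n+"9.npy",m["mask"]);print(n,m["p"],m["extent"])
h=cv2.cvtColor(im,cv2.COLOR_RGB2HSV)
# predicted dock features
for n,P in dict(slotfar81=(8,-75,81),slotnear81=(-84,-75,81),hoodF0=(0,-93,66),hoodF1=(-76,-93,66),stop=(-38,-150,62),fence=(0,-50,50)).items(): print(n,proj(C,frame((.5628,.1657),.0154,P))[0])
# coarse class map: G green, B blue-ish, W bright, . other
for r in range(40,216,4):
    s=""
    for c in range(200,420,2):
        H,S,V=map(int,h[r,c]);s+="G" if 60<=H<=98 and S>80 else "B" if 105<=H<=135 and S>60 else "b" if 100<=H<=135 and S>18 else "d" if V<80 else "W" if V>200 else "."
    print(r,s)
E
```

```text
t 9.07 p [0.4897 0.1039 0.1603] q [ 0.071   0.3101  1.8158 -0.0001  1.0156  1.6228] yaw 1.0911990804558387 F [-0.0263  0.1594  0.1092] w 0.00046320020921509646 g 0.0
dock 0.73 [0.0, 80.8, 376.1, 219.9]
pot 0.89 [278.4, 118.1, 293.3, 173.6]
slotfar81 [273.1987  99.8624]
slotnear81 [270.7095 213.3106]
hoodF0 [294.0067 110.2562]
hoodF1 [290.1994 198.6148]
stop [357.323 155.859]
fence [241.8997 109.4021]
40 ..............................................................................................................
44 ..............................................................................................................
48 ..............................................................................................................
52 ..............................................................................................................
56 ..............................................................................................................
60 ..............................................................................................................
64 .........
[... 3648 characters left out ...]
..........
192 ...............ddddddddddddddddd...ddddddddd..................................................................
196 ..............dddddddd...G..dddd....dddddddd..................................................................
200 ..............dd.............ddd...dddddGGG...................................................................
204 ............................ddd.....dddGdGG...................................................................
208 ...........................Gddd.......ddGG....................................................................
212 ...........................G.dd......dddGG....................................................................
```

```bash
python3 - <<'E'
from h import *
C=ld("w9.npz");im=cv2.imread("pics/w9.png");g=im.astype(int)
print("far",g[94:103,250:292].mean(0).astype(int)[:,1]);print("near",g[204:213,246:288].mean(0).astype(int)[:,1])
print("fence rows",g[84:124,215:245].mean(1).astype(int)[:,1])
print("hood F r140",g[136:146,270:300].mean(0).astype(int)[:,0],"stop",g[136:156,340:385].mean(0).astype(int)[:,0])
o=(.5628,.1678)
for n,P in dict(slotfar81=(8,-75,81),slotnear81=(-84,-75,81),far64=(8,-64,81),far86=(8,-86,81),hoodF=(-33,-93,66),hoodB=(-33,-150,66),lidB=(-33,-84,56),lidF=(-33,-150,56),lidL=(-66,-117,56),lidR=(0,-117,56),fence=(0,-50,50),fenceB=(8,-50,50),nearpostin=(-76,-75,81),nearpostout=(-92,-75,81)).items(): print(n,proj(C,frame(o,.0154,P))[0])
E
```

```text
far [ 86  87  91  94  96  99  95  83  75  72  72  72  72  77  96 120 132 135
 137 145 151 152 152 152 148 128  98  77  73  73  74  74  74  74  80  92
  98  96  98 113 126 132]
near [103 103 103 103 103 101  96  93  94  91  81  73  70  70  70  72  85 108
 121 122 123 126 129 130 130 124 109  89  75  71  72  72  73  74  78  89
  94  92  91  95  97 102]
fence rows [112  93  88  91  94  95  93  89  88  88  90  92  89  82  79  79  75  94
 103 104 103 104 104 103 101  95  87  94  99  99  99  99  99  99  98  98
  98  99  99  99]
hood F r140 [ 84  84  83  84  83  84  83  77  68  65  72  85  98 105 110 113 114 110
  95  84 103 133 148 152 152 151 150 148 148 148] stop [148 148 148 148 148 148 148 148 148 147 146 143 141 141 141 142 142 144
 144 144 144 144 145 146 154 166 175 177 171 159 150 146 145 145 145 145
 146 146 146 146 146 146 146 147 147]
slotfar81 [270.4112  99.8062]
slotnear81 [268.2365 213.2662]
far64 [255.802   99.7475]
far86 [285.019  99.865]
hoodF [289.7864 150.6052]
hoodB [357.1283 150.8652]
lidB [278.2241 148.6199]
lidF [353.2213 148.9099]
lidL [313.2996 184.7076]
lidR [318.3522 109.9003]
fence [239.4731 109.3537]
fenceB [239.3596  99.6768]
nearpostin [268.4059 204.4271]
nearpostout [268.0704 221.9335]
```

The numbers agree. With the dock origin at (0.5628, 0.1678) and yaw 0.0154, the predicted slot, hood and fence edges match to under 1 px, and the lid's back edge is where "home" predicts (279 against 278.2). So the pot is home against both the fence and the stop. Now the panel.

>>> carry_out:
  moves:
    - [-55,304,-60,0,0,16,50]
    - [-55,304,-60,0,0,16,50]
    - [-55,304,-60,0,0,16,50]
    - [-55,304,-60,0,0,16,50]
    - [-55,304,-60,0,0,16,50]
    - [-55,304,-60,0,0,16,50]
    - [-55,304,-60,0,0,16,50]
    - [-55,304,-60,0,0,16,50]

```text
clock: 9.88
position: [0.4401, -0.206, 0.2208]
tool_rot: [0.991, -0.132, 0.001, 0.001]
contact_force: [-0.6, -0.1, -0.3]
gripper_width: 0.0488
grip_force: 0.0
```

>>> carry_out:
  moves:
    - [0,0,0,0,0,0,50]
    - [0,0,0,0,0,0,50]
    - [0,0,0,0,0,0,50]

```text
clock: 10.13
position: [0.4397, -0.2009, 0.2195]
tool_rot: [0.991, -0.131, -0.001, -0.001]
contact_force: [0.5, -0.2, 0.0]
gripper_width: 0.0497
grip_force: 0.0
```

```bash
python3 - <<'E'
from h import *
state();C=cam("wrist");im=robot.snapshot("wrist");cv2.imwrite("pics/w10.png",im[:,:,::-1]);np.savez("w10.npz",K=C[0],R=C[1],t=C[2])
for n in("stand","panel"):
    for m in robot.outline_of(n,"wrist")[:1]:
        np.save(n+"10.npy",m["mask"]);print(n,m["p"],m["extent"],cv2.minAreaRect(np.argwhere(m["mask"])[:,::-1].astype(np.float32)))
h=cv2.cvtColor(im,cv2.COLOR_RGB2HSV)
m=np.load("stand10.npy")|np.load("panel10.npy");r,c=np.where(m)
for y in range(r.min()-4,min(r.max()+5,240),3):
    s=""
    for x in range(c.min()-8,c.max()+10,1):
        H,S,V=map(int,h[y,x]);s+="O" if H<20 and S>120 else "#" if V<45 else "+" if V<75 else "-" if V<110 else "."
    print(y,s)
print("col0",c.min()-8)
print(proj(C,frame((.4747,-.2115),np.radians(-15),[[-22,-6,114],[22,-6,114],[22,6,114],[-22,6,114],[-43,0,70],[43,0,70]])))
E
```

```text
t 10.13 p [ 0.4397 -0.2009  0.2195] q [-0.5722  0.2134  1.7793  0.0007  1.1505  1.2621] yaw -15.110356796757545 F [ 0.5181 -0.2007  0.0391] w 0.049693616879329536 g 0.0
stand 0.85 [235.7, 85.0, 273.1, 196.6] ((252.0, 138.5), (111.0, 38.0), 90.0)
panel 0.72 [245.3, 104.1, 262.1, 190.3] ((252.0, 147.5), (81.0, 14.0), 90.0)
79 ........................................................
82 ........................................................
85 ...........------------------------------------.........
88 ..........--------------.........--------------.........
91 ..........--------------.........--------------.........
94 ..........----------------.....----------------.........
97 ..........-------------------------------------.........
100 ..........-------------------------------------.........
103 ..........-------------------------------------.........
106 ..........--------------+++--++++---------------........
109 ...........--------------OOOOOO----------------.........
112 ...........-------------.OOOOOOO----+----------.........
115 ...........-------------.OOOOOOO---+++---------.
[... 1091 characters left out ...]
-----..........
172 ............--------++++++++++++++++++++------..........
175 ............--------+++++++++++++++++++++-----..........
178 ...........---------+++++++++++++++++++++----...........
181 ............---------+++++++++++++++++++++---...........
184 ............-------------OOOOOO-+++++++++----...........
187 ............-----------+-OOOOOO-++++++++++---...........
190 ............-------------......--++++++++++--...........
193 ............--------------...--+++++++++++++-...........
196 ........................................................
col0 225
[[262.1266 177.2595]
 [262.4266 128.1504]
 [248.5577 128.1732]
 [248.9585 177.2773]
 [255.5148 185.3478]
 [255.4263 102.2952]]
```

>>> carry_out:
  moves:
    - [31,-1.2,0,0,0,0,50]
    - [31,-1.2,10,0,0,0,50]
    - [31,-1.2,45,0,0,0,50]
    - [31,-1.2,80,0,0,0,50]
    - [31,-1.2,105,0,0,0,50]
    - [31,-1.2,119,0,0,0,50]
    - [31,-1.2,120,0,0,0,50]
    - [31,-1.2,120,0,0,0,50]

```text
clock: 10.95
position: [0.4694, -0.2073, 0.0993]
tool_rot: [0.991, -0.131, -0.001, -0.001]
contact_force: [0.6, -0.5, -0.1]
gripper_width: 0.0497
grip_force: 0.0
```

```bash
python3 - <<'E'
from h import *
state()
E
```

```text
t 10.95 p [ 0.4694 -0.2073  0.0993] q [-0.5507  0.4144  1.8453  0.0002  0.8846  1.2826] yaw -15.044458462169207 F [ 0.6193 -0.5076 -0.1316] w 0.04973486231289081 g 0.0
```

>>> carry_out:
  moves:
    - [0,0,0,0,0,0,8]
    - [0,0,0,0,0,0,4]
    - [0,0,0,0,0,0,4]
    - [0,0,0,0,0,0,4]
    - [0,0,0,0,0,0,4]
    - [0,0,0,0,0,0,4]
  newtons: 40

```text
clock: 11.45
position: [0.4702, -0.2088, 0.1006]
tool_rot: [0.991, -0.132, 0.0, 0.0]
contact_force: [-0.0, 0.8, 0.5]
gripper_width: 0.0136
grip_force: 0.0
```

>>> carry_out:
  moves:
    - [0,0,0,0,0,0,4]
    - [0,0,0,0,0,0,4]
    - [0,0,0,0,0,0,4]

```text
clock: 11.7
position: [0.4703, -0.2082, 0.1005]
tool_rot: [0.991, -0.132, 0.0, -0.0]
contact_force: [1.8, 3.3, 5.7]
gripper_width: 0.0118
grip_force: 39.9
```

>>> carry_out:
  moves:
    - [0,0,-6,0,0,0,4]
    - [0,0,-15,0,0,0,4]
    - [0,0,-28,0,0,0,4]
    - [0,0,-45,0,0,0,4]
    - [0,0,-70,0,0,0,4]
    - [0,0,-100,0,0,0,4]
    - [0,0,-130,0,0,0,4]
    - [0,0,-130,0,0,0,4]

```text
clock: 12.37
position: [0.4728, -0.211, 0.2364]
tool_rot: [0.991, -0.131, 0.005, 0.003]
contact_force: [0.6, 0.1, -0.8]
gripper_width: 0.0116
grip_force: 40.0
```

```bash
python3 - <<'E'
from h import *
state()
C=cam("wrist");im=robot.snapshot("wrist");cv2.imwrite("pics/w11.png",im[:,:,::-1])
h=cv2.cvtColor(im,cv2.COLOR_RGB2HSV)
m=((h[...,0]<20)&(h[...,1]>120)).astype(np.uint8);m[230:]=0
k=cv2.findContours(m,0,1)[0]
for c in k:
    if cv2.contourArea(c)>15: print(cv2.boundingRect(c),cv2.contourArea(c))
for y in range(100,262,5):
    s=""
    for x in range(225,285):
        H,S,V=map(int,h[y,x]);s+="O" if H<20 and S>120 and V>90 else "#" if V<45 else "+" if V<75 else "-" if V<110 else "."
    print(y,s)
E
```

```text
t 12.37 p [ 0.4728 -0.211   0.2364] q [-0.5524  0.2387  1.6971 -0.0012  1.1953  1.2825] yaw -15.109511251028808 F [ 0.5596  0.0684 -0.7934] w 0.011597011107749631 g 39.96887147426605
(250, 150, 10, 49) 405.0
100 ............................................................
105 ............................................................
110 ............................................................
115 ...................-...................-----................
120 ..........-------------........--------------...............
125 ..........---------------...-----------------...............
130 ..........-----------++++++++++++------------...............
135 ..........-------------+++++++---------------...............
140 ..........-------------++++++++--++---------................
145 ..........-------------++++++++--++++-------................
150 ..........-------------+++-OOOOO.-++--------................
155 ...........------------++-OOOOOOOO-+--------................
160 ..........-------------++OOOOOOOOOO---------................
165 ...........------------++-OOOOOOOOO++----+-
[... 552 characters left out ...]
..--------++#################++--.................
215 .............-------+###################+-..................
220 ........--------....+###################+-.----------.......
225 ......------------+#######################++-----------.....
230 .....------------+#########################+------------....
235 ....-----------+++#########################+++-----------...
240 ...------------+++##########################++--------------
245 ---------------++###########################++--------------
250 --------------++#############################+--------------
255 --------------++#############################++-------------
260 -------------++###############################++------------
```

```bash
cat >> h.py <<'E'
def tx(row,ztool,col=255):
    i=robot.camera_info("wrist");T=i["T_tool_cam"];d=T[:3,:3]@np.array([(col-i["cx"])/i["fx"],(row-i["cy"])/i["fy"],1]);t=T[:3,3]
    return (t+d*(ztool-t[2])/d[2])*1e3
E
python3 - <<'E'
from h import *
state()
im=cv2.imread("pics/w11.png").astype(int)
print(im[142:158,252:258].mean(1).astype(int)[:,2], im[192:206,250:260].mean(1).astype(int)[:,2])
for z in(.027,.029,.031): print("top far edge",z,tx(149,z))
for z in(-.013,-.015): print("tab far",tx(198.5,z))
t=frame((.5628,.1678),.0154,(-38,-75,0))[0];print("slot",t,"shift",shift([t[0],t[1],.2364]))
R=Ro.from_quat(robot.observe()["tool_rot"]).as_matrix();print(R)
E
```

```text
t 12.42 p [ 0.4719 -0.2104  0.2338] q [-0.5525  0.2411  1.7008 -0.0011  1.1922  1.2826] yaw -15.11691776370417 F [-0.3203  0.5188 -1.3055] w 0.011453536356305364 g 39.968653321266174
[ 66  65  65  67  73  74  76  89 124 148 156 157 159 160 175 215] [177 172 173 174 160 117  69  45  40  41  40  40  40  40]
top far edge 0.027 [53.6713  0.696  27.    ]
top far edge 0.029 [53.3379  0.697  29.    ]
top far edge 0.031 [53.0045  0.698  31.    ]
tab far [ 35.9367   0.6847 -13.    ]
tab far [ 36.6411   0.6835 -15.    ]
slot [0.526  0.0922 0.    ] shift [ -26.6639 -306.2417   -3.7264]
[[ 0.9654 -0.2608  0.0059]
 [-0.2608 -0.9654 -0.0048]
 [ 0.007   0.0031 -1.    ]]
```

>>> carry_out:
  moves:
    - [-3.2,-38,0,0,0,-4,4]
    - [-6.4,-76,0,0,0,-8,4]
    - [-9.6,-115,0,0,0,-12,4]
    - [-12.8,-153,0,0,0,-16,4]
    - [-16,-191,0,0,0,-16,4]
    - [-19.2,-230,0,0,0,-16,4]
    - [-22.5,-270,0,0,0,-16,4]
    - [-25.7,-306.5,0,0,0,-16,4]

```text
clock: 13.08
position: [0.5243, 0.0957, 0.229]
tool_rot: [1.0, 0.008, -0.001, 0.0]
contact_force: [0.8, -1.0, -1.4]
gripper_width: 0.0118
grip_force: 40.0
```

>>> carry_out:
  moves:
    - [0,0,0,0,0,0,4]
    - [0,0,0,0,0,0,4]
    - [0,0,0,0,0,0,4]
    - [0,0,0,0,0,0,4]
    - [0,0,0,0,0,0,4]
    - [0,0,0,0,0,0,4]

```text
clock: 13.58
position: [0.525, 0.0927, 0.23]
tool_rot: [1.0, 0.007, -0.0, 0.0]
contact_force: [-0.1, 0.8, -2.5]
gripper_width: 0.0116
grip_force: 40.0
```

```bash
python3 - <<'E'
from h import *
state();C=cam("wrist");im=robot.snapshot("wrist");cv2.imwrite("pics/w12.png",im[:,:,::-1]);np.savez("w12.npz",K=C[0],R=C[1],t=C[2])
t=frame((.5628,.1678),.0154,(-38,-75,0))[0]
for _ in range(1): print("shift to slot",shift([t[0],t[1],.2338]),Ro.from_quat(robot.observe()["tool_rot"]).as_matrix())
g=im.astype(int)
print("pred far post",proj(C,frame((.5628,.1678),.0154,[(8,-64,81),(8,-75,81),(8,-86,81),(0,-64,81),(16,-64,81),(0,-50,50),(8,-50,50)])))
r=int(proj(C,frame((.5628,.1678),.0154,(8,-75,81)))[0,1]);print(r,g[r-4:r+5,230:285].mean(0).astype(int)[:,1])
h=cv2.cvtColor(im,cv2.COLOR_RGB2HSV)
for y in range(r-20,220,5):
    s=""
    for x in range(215,300):
        H,S,V=map(int,h[y,x]);s+="O" if H<20 and S>120 and V>90 else "#" if V<45 else "G" if 60<=H<=98 and S>80 else "+" if V<75 else "-" if V<110 else "."
    print(y,s)
E
```

```text
t 13.58 p [0.525  0.0927 0.23  ] q [ 0.0453  0.2726  1.6661 -0.0002  1.2032  1.6028] yaw 0.7636384442571893 F [-0.1031  0.7545 -2.525 ] w 0.01164801926794345 g 39.98428165912628
shift to slot [ 0.89    0.6319 -3.6491] [[ 0.9999  0.0135 -0.0001]
 [ 0.0135 -0.9999 -0.0001]
 [-0.0001  0.0001 -1.    ]]
pred far post [[243.7002 135.5089]
 [254.4436 135.4887]
 [265.1876 135.4685]
 [243.8047 143.3328]
 [243.5939 127.5565]
 [232.5009 139.3392]
 [232.3224 132.209 ]]
135 [ 95  95  94  95  94  94  94  94  92  92  91  90  95  97  90  79  75  73
  73  74  85 103 114 118 123 126 128 128 120  99  80  73  74  75  79  93
  99  96  88  84  87 101 123 135 136 135 133 132 134 136 137 137 135 135
 135]
115 .....................................................................................
120 --.....---------------------.........................................................
125 ---.-..----------------------..-------------+----....................................
130 +-+++-+-+-++-+-----+------------++--.........----------------------------------------
135 G-GGGGG-GGGGGGGGGGGG----G--------+--........-
[... 780 characters left out ...]
............-........OOOOOOOOO-----------.............................
185 ....................................OOOOOOOOO---------+-.............................
190 ....................................OOOOOOOOO-+++++++++-.............................
195 ..................-----++++++++++++OOOOOOOOOO---+++++++-.............................
200 ..........--++++++++++++++++++++#################++++++-.............................
205 .........-+++++++++-----------+##################++---+-.............................
210 .......-----------------------+##################+-----..............................
215 ...............--------------+####################+----..............................
```

```bash
python3 - <<'E'
from h import *
C=ld("w12.npz");g=cv2.imread("pics/w12.png").astype(int)
for a,b in((245,250),(260,264)): print("post rows118+",a,g[118:160,a:b].mean(1).astype(int)[:,1])
print("panel R rows144+",g[144:164,253:258].mean(1).astype(int)[:,2]); print("fence c225 rows120+",g[120:150,215:228].mean(1).astype(int)[:,1])
for z in (.090,.0925,.095): print([ (r,tx(r,z)[0]) for r in (153,154,155)])
print("tab bottom rows190+",g[190:206,250:260].mean(1).astype(int)[:,2],[(r,tx(r,.033)[0]) for r in (197,198,199,200)])
E
```

```text
post rows118+ 245 [143 140 140 138 128 111 100  95  91  86  84  78  76  75  75  75  75  75
  74  74  75  75  75  74  75  78  85  89  90  91  91  91  91  91  91  92
  92  92  95 105 106  96]
post rows118+ 260 [153 145 140 136 121 101  87  83  80  79  82  80  78  77  77  77  77  77
  75  73  73  73  73  73  74  78  86  89  89  89  89  89  89  88  88  88
  87  87  86  86  85  84]
panel R rows144+ [ 93  93  99 116 122 125 129 134 135 135 137 137 148 177 187 186 184 180
 171 158]
fence c225 rows120+ [101  98  93  92  96  97  87  77  77  76  74  74  78  91 100 102 102 101
 101  98  94 100 104 104 105 105 106 105 106 105]
[(153, np.float64(39.634425867234356)), (154, np.float64(38.793106845899096)), (155, np.float64(37.95001573704314))]
[(153, np.float64(39.182087975104835)), (154, np.float64(38.331802706569675)), (155, np.float64(37.47972646472335))]
[(153, np.float64(38.72975008297531)), (154, np.float64(37.87049856724026)), (155, np.float64(37.00943719240356))]
tab bottom rows190+ [169 166 165 165 162 154 139 100  58  35  32  32  32  32  31  32] [(197, np.float64(20.596849661655632)), (198, np.float64(19.896670932344115)), (199, np.float64(19.19494574060343)), (200, np.float64(18.49166895733598))]
```

>>> carry_out:
  moves:
    - [1.8,0,10,0,0,0,4]
    - [1.8,0,30,0,0,0,4]
    - [1.8,0,42,0,0,0,4]
    - [1.8,0,46,0,0,0,4]
    - [1.8,0,46,0,0,0,4]
    - [1.8,0,52,0,0,0,4]
    - [1.8,0,58,0,0,0,4]
    - [1.8,0,64,0,0,0,4]

```text
clock: 14.3
position: [0.5275, 0.094, 0.1662]
tool_rot: [1.0, 0.008, 0.001, -0.0]
contact_force: [0.0, -0.5, -1.6]
gripper_width: 0.0119
grip_force: 40.0
```

>>> carry_out:
  moves:
    - [0,0,4,0,0,0,4]
    - [0,0,8,0,0,0,4]
    - [0,0,8,0,0,0,4]

```text
clock: 14.55
position: [0.5265, 0.0939, 0.1574]
tool_rot: [1.0, 0.008, -0.001, 0.0]
contact_force: [-0.6, -1.0, -1.3]
gripper_width: 0.0121
grip_force: 40.0
```

>>> carry_out:
  moves:
    - [0,0,6,0,0,0,4]
    - [0,0,12,0,0,0,4]
    - [0,0,17,0,0,0,4]
    - [0,0,22,0,0,0,4]
    - [0,0,22,0,0,0,4]

```text
clock: 14.97
position: [0.526, 0.094, 0.1351]
tool_rot: [1.0, 0.008, -0.001, -0.0]
contact_force: [1.9, -0.0, -8.1]
gripper_width: 0.0122
grip_force: 40.0
```

>>> carry_out:
  moves:
    - [0,0,6,0,0,0,4]
    - [0,0,12,0,0,0,4]
    - [0,0,18,0,0,0,4]
    - [0,0,24,0,0,0,4]
    - [0,0,24,0,0,0,4]

```text
clock: 15.38
position: [0.5261, 0.0941, 0.1112]
tool_rot: [1.0, 0.008, -0.001, -0.0]
contact_force: [-0.4, 0.3, -8.0]
gripper_width: 0.0118
grip_force: 40.0
```

>>> carry_out:
  moves:
    - [0,0,5,0,0,0,4]
    - [0,0,10,0,0,0,4]
    - [0,0,14,0,0,0,4]
    - [0,0,16,0,0,0,4]
    - [0,0,18,0,0,0,4]
    - [0,0,19,0,0,0,4]

```text
clock: 15.88
position: [0.5273, 0.0941, 0.0944]
tool_rot: [1.0, 0.008, 0.0, -0.0]
contact_force: [-8.4, -0.2, 27.1]
gripper_width: 0.0122
grip_force: 40.0
```

>>> carry_out:
  moves:
    - [-1,0,-1,0,0,0,4]
    - [-1,0,-2,0,0,0,4]
    - [-1,0,-2,0,0,0,14]
    - [-1,0,-2,0,0,0,24]
    - [-1,0,-2,0,0,0,32]
    - [-1,0,-2,0,0,0,32]
    - [-1,0,-2,0,0,0,32]

```text
clock: 16.47
position: [0.526, 0.094, 0.0951]
tool_rot: [1.0, 0.008, 0.0, -0.0]
contact_force: [-0.3, -0.3, -1.0]
gripper_width: 0.0314
grip_force: 0.0
```

>>> carry_out:
  moves:
    - [0,0,-15,0,0,0,32]
    - [0,0,-40,0,0,0,32]
    - [0,0,-80,0,0,0,32]
    - [-20,-10,-110,0,0,0,32]
    - [-45,-20,-110,0,0,0,32]
    - [-45,-20,-110,0,0,0,32]
    - [-45,-20,-110,0,0,0,32]

```text
clock: 17.05
position: [0.4797, 0.1136, 0.2055]
tool_rot: [1.0, 0.008, 0.0, -0.0]
contact_force: [0.6, 0.0, -0.1]
gripper_width: 0.0321
grip_force: 0.0
```

```bash
python3 - <<'E'
from h import *
state();C=cam("wrist");im=robot.snapshot("wrist");cv2.imwrite("pics/w13.png",im[:,:,::-1])
for n in("panel","pot"):
    for m in robot.outline_of(n,"wrist")[:1]: print(n,m["p"],m["extent"])
f=lambda P:proj(C,frame((.5628,.1678),.0154,P))
print("tab top home",f([(-60,-81,108),(-16,-69,108)]),"panel top home",f([(-81,-75,64),(5,-75,64)]),"10 up",f([(-60,-81,118),(-16,-69,118),(-81,-75,74),(5,-75,74)]))
h=cv2.cvtColor(im,cv2.COLOR_RGB2HSV)
for y in range(85,225,4):
    s=""
    for x in range(240,350):
        H,S,V=map(int,h[y,x]);s+="O" if H<20 and S>120 and V>90 else "#" if V<45 else "B" if 105<=H<=135 and S>60 else "+" if V<75 else "-" if V<110 else "."
    print(y,s)
E
```

```text
t 17.05 p [0.4797 0.1136 0.2055] q [0.0923 0.2422 1.7794 0.     1.1196 1.6467] yaw 0.9368273553095846 F [ 0.5956  0.0296 -0.0641] w 0.03207356976646479 g 0.0
panel 0.71 [268.1, 91.5, 286.0, 178.3]
pot 0.76 [286.9, 108.7, 294.7, 150.0]
tab top home [[286.0958 169.333 ]
 [273.4093 117.6047]] panel top home [[275.2631 179.0612]
 [277.2799  92.2484]] 10 up [[287.3413 172.1134]
 [274.19   118.3579]
 [275.939  181.6982]
 [278.095   91.9731]]
85 ---------------------...----------..........----------........................................................
89 ---------------------...----------..........----------........................................................
93 ..........--------------------------+---+++++------------.....................................................
97 -----------------------------++++OOOOOOOO+++++----------......................................................
101 -------------------------------OOOOOOOOO----------------......................................................
105 -------------------------------OOOOOOOOO----------------.............................
[... 2660 characters left out ...]
..........
201 ..............................................................................................................
205 ..............................................................................................................
209 ..............................................................................................................
213 ..............................................................................................................
217 ..............................................................................................................
221 ............................................------+-----......................................................
```

```bash
python3 - <<'E'
from plant import robot
print(robot.close_job())
E
```

```text
the job is handed in; nothing more can be done
None
```

The job is handed in at about 17 s: the pot was pushed along the fence to the end stop, the panel pressed through the clips down to the bench, and the jar, tin and bottle left alone; pot and panel positions were checked from the last pictures, and I have no verdict from the judge.

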